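# Switch off the finishing machine and tip out the handle blanks

## Robot

A 7-joint arm with a two-finger parallel gripper is mounted at the origin on the work surface. World frame = base frame: x ahead of the robot, y to its left, z up, the work surface at z = 0. Lengths are in m, angles in rad, forces in N, time in s.
With the tool pointing down it reaches from about 0.4 to 0.875 m from the base axis. Payload 19.3 kg.
Tool frame: the origin (TCP) lies at the very end of the fingers, on their centre line; the grasp point (between the pads) lies 19 mm behind it; z points along the fingers, y is the direction in which the jaws open and shut (so a half turn about z gives the same grasp; the last joint's range is limited). The gripper opens to 85 mm and grips with 20 to 120 N. Pads are 22 mm wide; open, the fingers measure 114 mm over their backs; the gripper's body (76 mm by 85 mm) begins 54 mm behind the grasp point. The pads swing forward as they close: fully open they stand 13 mm farther back than shut.
Start: joints at [1.113, 0.521, -0.036, 1.599, 0.021, 1.021, -0.113], TCP at [0.236, -0.579, 0.231] pointing down, gripper open.
Joint ranges: [-2.91, 2.91], [-0.3, 2.13], [-1.5, 1.42], [0.17, 2.43], [-1.26, 4.41], [0.16, 1.93], [-2.52, 2.52]. Speed limits (rad/s): [1.89, 1.89, 2.39, 2.39, 3.01, 3.01, 3.01].

## Interface

Orientations are given as [roll, pitch, yaw] about the fixed x, y, z axes, in that order (R = Rz(yaw) Ry(pitch) Rx(roll)).
In Python, from workcell import bot, vision, job_done gives the robot as it stands.
- The arm moves only by the tool arm_command, never from a script. Its arguments are lists of equal length, an entry for each row: "gripper": the finger opening in cm, from 0 to 8.54; "slide": the shift along the tool's x, y, z in cm, a list of three; "turn": the turn, a rotation vector about the tool's x, y, z in degrees, a list of three. A call has 1 to 5 rows; each row is the pose to reach, as a shift and turn from the pose commanded when the call began, along the tool's axes at that moment; what a row does not reach only later rows make up. A row lasts 1/8 s, in which the tool goes at most 62.5 mm and 10.7 degrees, less where a joint would pass 70% of its speed; a pose out of reach is approached as far as the arm can. A call with a gripper value outside its range is refused whole. The fingers move at their own pace and stop on an object; "force" is the grip in N (left out, the last holds). Time passes only in rows, so rows that repeat a pose let the fingers close. It gives the time, the measured TCP pose, the force and the opening at its end, in the units of the state.
- bot.observe(): the state, without advancing time (a new reading comes with each control period).
- vision.grab_frame(name): name is "side" or "top" or "wrist"; returns the picture (480x640x3 uint8, blue, green, red); there is no depth.
- vision.camera_model(name): a dict with "mtx" (3x3 intrinsics, pixels), "k1" (the pictures are not rectified: a ray, as slopes to the right and down, at radius r is drawn at 1 + k1 r^2 times it, then the intrinsics apply), "T" (4x4, takes a point from camera to world coordinates). Camera axes: x right, y down, z forward; pixel columns grow to the right and rows downward; lengths in m; the calibration is good to about 2 mm. A picture is of the moment at which its call begins: read the wrist's pose just before it. camera_model takes no time and is no camera call; for the wrist camera it gives the pose at the moment of the call.
- job_done(): hands the job in, once; it reports no verdict.
The state is a dict: "clock": time; "qpos": joint angles; "qd": joint speeds; "joint_efforts": joint torques, N m; "position": TCP position; "tool_rot": TCP orientation; "force": force on the tool from outside, world axes, zero at the start; "moment": the same for the moment, N m; "grip_width": finger opening in m.
Only numpy, scipy, OpenCV 4.12 (cv2) and the standard library are available. Lean on these libraries where they do the work, as an engineer would, in place of code of your own. Each camera call takes 0.05 s, during which the arm holds its last target. There are 200 camera calls.

## Task

The finishing run is over: first throw the isolator's lever right over to off (away from its cable). Then use the pan's handle to tip the pan to about 45 degrees towards the wooden tray, and keep it there until both handle blanks have rolled into the tray; never tip it past 65 degrees. Finally set the pan level again and leave it so, with the blanks lying in the tray; do not touch the freshly finished blanks with the gripper, and do not knock over the glass jar.

Things in the scene. Friction and masses are not known exactly. Their poses are not given: they have to be found in the camera images.
- isolator: Fixed grey switch box, 110 (x) x 80 (y) x 65 mm high, with a knife-switch lever on top. Origin: centre of its underside; z up. A dark cable gland with a black cable stub, 50 mm long in all and 30 mm up, sticks out of its +x end.
- iso_lever (a joint): Angle (rad) of the isolator's lever: two copper-coloured arms on an axle along the box's y axis, 70 mm above the box's origin. 0 is upright; -0.65 (stop) leans to the box's +x, over the cable end: ON; +0.65 (stop) leans to -x, away from the cable: OFF. Weighted: past upright it falls to the stop by itself; about 2 N at the grip moves it.
- iso_grip (a point): Centre of the isolator lever's black cross grip, a horizontal bar 24 mm thick and 80 mm long along the box's y axis, 110 mm from the lever's axle.
- finisher: Fixed finishing machine: grey base 220 (x) x 150 (y) x 55 mm high with two upright cheeks that carry a steel tipping pan. Origin: centre of the base's underside; z up. The pan's axle runs along this x axis 150 mm above the origin. The tray stands on its -y side.
- pan (a joint): Tilt (rad) of the steel pan about its axle. 0 is level (handle upright); positive lowers the pouring edge and leans the handle to the machine's -y (0.785 = 45 degrees); negative leans it back. Range -0.35 to 1.3; friction holds it where it is left; about 3 N at the grip moves it.
- pan_lip (a point): Middle of the pan's open pouring edge, 85 mm from the axle on the machine's -y side and 18 mm below axle height when level. The pan is 174 mm along the axle and 150 mm across; its walls rise to 31 mm above the axle.
- pan_grip (a point): Centre of the black grip on the pan's handle: a bar 24 mm thick and 50 mm long parallel to the axle, on a 12 mm square upright fixed to the pan, outside the cheek at the machine's -x end (135 mm from its centre). 120 mm from the axle: above it when the pan is level.
- tray: Loose wooden tray, outside 210 (x) x 200 (y) x 40 mm high, walls 5 mm, 1.2 kg, under the pan's pouring edge. Origin: centre of its underside; z up.
- blank_a: Round dark wooden handle blank, 28 mm diameter, 110 mm long, 70 g, in the pan at the start. Origin at its centre; x along its length. It rolls.
- blank_b: A second blank, same as blank_a.
- jar: Loose closed amber glass jar, 66 mm diameter, 110 mm tall, near the isolator. Origin: centre of its underside; z up.
Things that resemble listed ones, but are neither listed nor needed, are in the scene too. What is shaped like the isolator but blue or pink is not meant.

How it is judged:
On the way, in this order (a step that is already met when the one before it is completed fails the run):
1. the isolator is off: its lever lies over away from the cable (value of joint iso_lever above 0.5 rad), for 0.2 s.
2. the pan stands tipped at about 45 degrees (34 to 63) and both blanks lie in the tray (value of joint pan between 0.6 and 1.1 rad and x of blank_a in the frame of tray between -0.1 and 0.1 m and y of blank_a in the frame of tray between -0.095 and 0.095 m and z of blank_a in the frame of tray between 0.005 and 0.055 m and x of blank_b in the frame of tray between -0.1 and 0.1 m and y of blank_b in the frame of tray between -0.095 and 0.095 m and z of blank_b in the frame of tray between 0.005 and 0.055 m), for 0.2 s.
At the end, for the whole second after the job is handed in: The isolator's lever is off (joint over 0.5 rad), the pan is at rest and level within 5 degrees (0.087 rad), and both blanks lie still in the tray (centres inside its walls and less than 55 mm above its underside) (value of joint iso_lever above 0.5 rad and value of joint pan between -0.087 and 0.087 rad and velocity of joint pan between -0.05 and 0.05 rad/s and linear speed of each of blank_a, blank_b below 0.03 m/s and x of blank_a in the frame of tray between -0.1 and 0.1 m and y of blank_a in the frame of tray between -0.095 and 0.095 m and z of blank_a in the frame of tray between 0.005 and 0.055 m and x of blank_b in the frame of tray between -0.1 and 0.1 m and y of blank_b in the frame of tray between -0.095 and 0.095 m and z of blank_b in the frame of tray between 0.005 and 0.055 m); the robot touches nothing.
It fails at once if the pan is tipped towards the tray (past 0.3 rad) while the isolator is not off (value of joint iso_lever below 0.3 rad and value of joint pan above 0.3 rad).
It fails at once if the pan is tipped past 65 degrees (1.15 rad) (value of joint pan above 1.15 rad).
It fails at once if the gripper touches a blank (contact force between the fingers and blank_a above 0.5 N or contact force between the fingers and blank_b above 0.5 N).
It fails at once if the glass jar is knocked over (angle between jar's own z axis and vertical above 0.5 rad).
It also fails if it takes over 54 s, if anything falls off the work surface, if the arm or the gripper's body presses on something with over 40 N, if the wrist force passes 120 N, or if a joint passes its speed limit or range.

## Working session

There is one attempt and no reset: what is moved stays moved. The work goes in short steps, Python scripts to look and compute and a tool call to move; the robot and the scene stay as the last step left them, time stands still between calls to the robot, and variables do not carry over. Pictures are saved under pics/ and viewed, about 8 in all and at most 12, crops included, and the job is handed in when it is done.

Besides the shell and the picture viewer there is one more tool, called after ">>>" in YAML: its name, and indented under it one key for each argument. arm_command: Moves the arm, as the interface text tells. Its arguments: {"type":"object","properties":{"gripper":{"type":"array","items":{"type":"number"}},"slide":{"type":"array","items":{"type":"array","items":{"type":"number"}}},"turn":{"type":"array","items":{"type":"array","items":{"type":"number"}}},"force":{"type":"number"}},"required":["gripper","slide","turn"]}

```bash
mkdir -p pics; ls; python3 - <<'E'
from workcell import bot, vision
import cv2
s=bot.observe(); print({k:s[k] for k in('clock','position','tool_rot','grip_width')})
for n in('side','top'):
    cv2.imwrite(f'pics/{n}0.png',vision.grab_frame(n)); print(n,vision.camera_model(n))
E
```

```text
pics
{'clock': 0.0, 'position': array([ 0.23618519, -0.57829264,  0.23072318]), 'tool_rot': array([-3.14046841e+00,  1.10463334e-04,  3.87818501e-01]), 'grip_width': 0.0852820893339483}
side {'mtx': array([[467.51345491,   0.        , 322.14871832],
       [  0.        , 467.51345491, 234.70782062],
       [  0.        ,   0.        ,   1.        ]]), 'k1': -0.06653483857166727, 'T': array([[-0.74413161, -0.51831759,  0.42144396,  0.01331553],
       [-0.66798941,  0.57011334, -0.47828959,  0.6543844 ],
       [ 0.00763509, -0.63743051, -0.77047002,  1.0723085 ],
       [ 0.        ,  0.        ,  0.        ,  1.        ]])}
top {'mtx': array([[491.79308077,   0.        , 324.92889339],
       [  0.        , 491.79308077, 237.43653488],
       [  0.        ,   0.        ,   1.        ]]), 'k1': -0.09972703813342686, 'T': array([[-1.46357251e-02, -9.97905732e-01,  6.30074965e-02,
         4.18187057e-01],
       [-9.99892439e-01,  1.45466765e-02, -1.87182489e-03,
         9.01251918e-02],
       [ 9.51355118e-04, -6.30281149e-02, -9.98011298e-01,
         1.33322286e+00],
       [ 0.00000000e+00,  0.00000000e+00,  0.00000000e+00,
         1.00000000e+00]])}
```

View pics/top0.png

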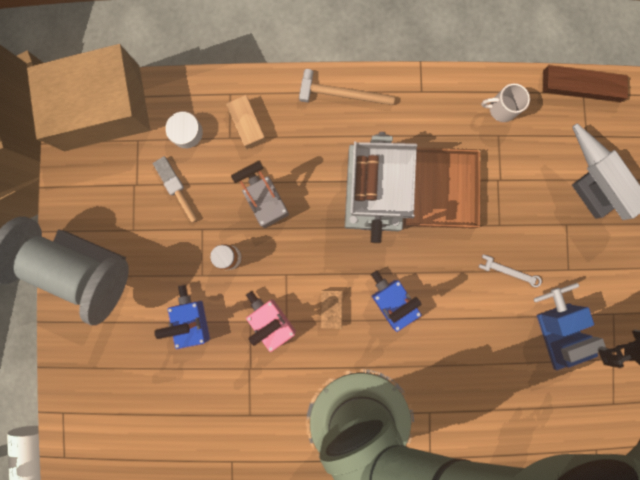

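View pics/side0.png

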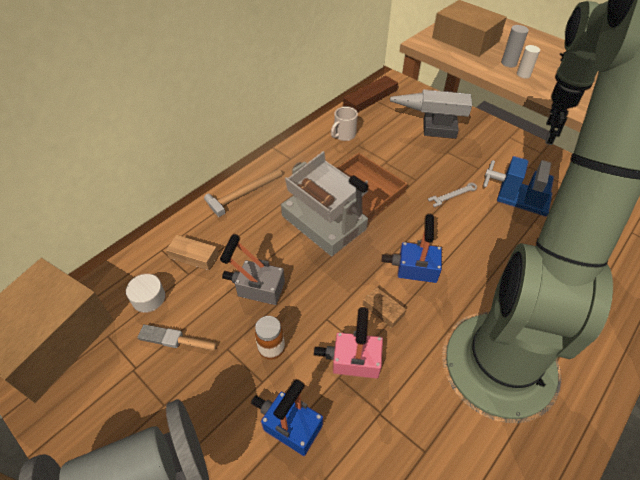

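The grey box at top (263,198) / side (258,283) is the isolator. The look-alikes are blue at top (187,325) and (397,305) and pink at (270,327), which the task excludes by colour. The finisher is at top (382,185), with its handle at (376,230) and the tray to its right, which is world -y. The jar is at top (224,257). One enlarged crop to confirm.

```bash
cat > h.py <<'E'
import numpy as np, cv2
from workcell import bot, vision
def ray(n,px):
    c=vision.camera_model(n);K=c['mtx'];d=((px[0]-K[0,2])/K[0,0],(px[1]-K[1,2])/K[1,1])
    x,y=cv2.undistortPoints(np.array([[px]],float),K,np.array([c['k1'],0,0,0,0.]))[0,0]
    T=c['T'];v=T[:3,:3]@[x,y,1];return T[:3,3],v/np.linalg.norm(v)
def plane(n,px,z):
    o,v=ray(n,px);return o+v*(z-o[2])/v[2]
def tri(p1,p2,n1='top',n2='side'):
    a,u=ray(n1,p1);b,w=ray(n2,p2)
    s,t=np.linalg.lstsq(np.c_[u,-w],b-a,rcond=None)[0]
    P,Q=a+s*u,b+t*w;return (P+Q)/2,np.linalg.norm(P-Q)
def proj(n,P):
    c=vision.camera_model(n);T=np.linalg.inv(c['T'])
    r,_=cv2.Rodrigues(T[:3,:3]);return cv2.projectPoints(np.array(P,float).reshape(-1,1,3),r,T[:3,3],c['mtx'],np.array([c['k1'],0,0,0,0.]))[0][:,0]
E
python3 - <<'E'
import cv2,numpy as np
t=cv2.imread('pics/top0.png');s=cv2.imread('pics/side0.png')
def c(im,x,y,w,h):
    return cv2.resize(im[y:y+h,x:x+w],(400,300),interpolation=cv2.INTER_CUBIC)
cv2.imwrite('pics/crop1.png',np.vstack([np.hstack([c(t,210,150,100,75),c(s,200,215,100,75)]),np.hstack([c(t,340,125,160,120),c(s,270,140,160,120)])]))
E
```

```text
(no output)
```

View pics/crop1.png

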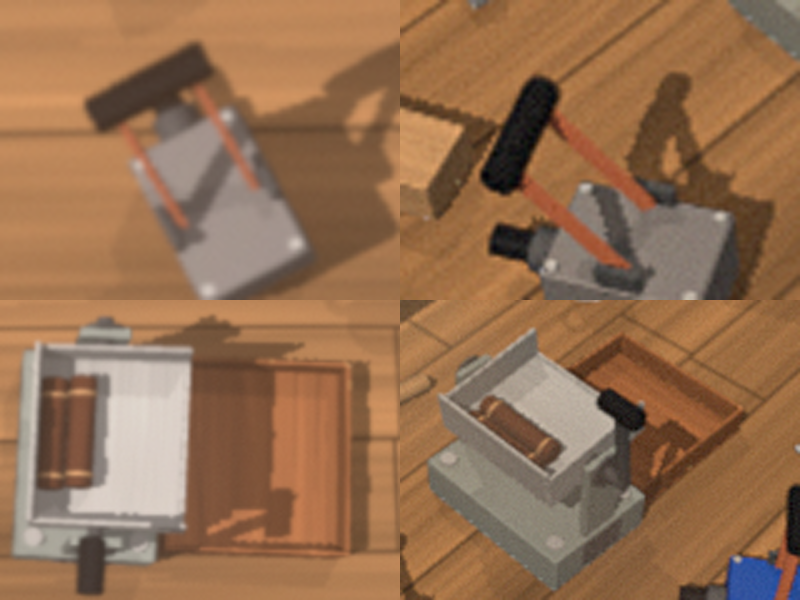

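```bash
python3 - <<'E'
from h import *
np.set_printoptions(precision=4,suppress=True)
A=lambda x,y:(210+(x+.5)/4-.5,150+(y+.5)/4-.5); B=lambda x,y:(200+(x-400)/4,215+y/4)
C=lambda x,y:(340+x/2.5,125+(y-300)/2.5); D=lambda x,y:(270+(x-400)/2.5,140+(y-300)/2.5)
print('isogrip',tri(A(150,87),B(520,133)))
sc=[plane('top',A(*p),.066)for p in((228,115),(138,165),(296,243),(208,290))];print('screws',sc,np.mean(sc,0))
print('ends',[plane('top',A(*p),.16) for p in((97,112),(203,62))])
print('pangrip',tri(C(90,565),D(622,410)))
print('pangrip ends',[plane('top',C(*p),.27) for p in((91,538),(90,594))])
print('base screws?',plane('top',C(33,540),.055),tri(C(33,540),D(450,458)))
print('pan corners far',tri(C(38,345),D(533,330)),'back near',tri(C(32,523),D(441,400)))
print('pan lip far',plane('top',C(192,348),.18),'lip near',plane('top',C(186,530),.18))
print('tray right corners',plane('top',C(348,364),.04),plane('top',C(349,552),.04))
print('jar',tri((224,252),(267,325)),plane('top',(222,257),.11))
s=bot.observe()
E
```

```text
isogrip (array([0.6548, 0.2735, 0.1576]), np.float64(0.0023727016839887737))
screws [array([0.6548, 0.2376, 0.066 ]), array([0.6229, 0.2966, 0.066 ]), array([0.5701, 0.1938, 0.066 ]), array([0.5403, 0.2512, 0.066 ])] [0.597  0.2448 0.066 ]
ends [array([0.6405, 0.3062, 0.16  ]), array([0.67  , 0.2417, 0.16  ])]
pangrip (array([ 0.4961, -0.0243,  0.2685]), np.float64(0.004198777323119039))
pangrip ends [array([ 0.5212, -0.0243,  0.27  ]), array([ 0.4725, -0.0224,  0.27  ])]
base screws? [0.5408 0.0133 0.055 ] (array([0.565 , 0.0644, 0.2221]), np.float64(0.11493142297304045))
pan corners far (array([ 0.6446, -0.0004,  0.3135]), np.float64(0.08416748450114245)) back near (array([0.5708, 0.0682, 0.3001]), np.float64(0.1112856187697349))
pan lip far [ 0.7116 -0.1354  0.18  ] lip near [ 0.5363 -0.1243  0.18  ]
tray right corners [ 0.7288 -0.3325  0.04  ] [ 0.5249 -0.3252  0.04  ]
jar (array([0.4611, 0.3413, 0.0975]), np.float64(0.005158075015849075)) [0.4502 0.3455 0.11  ]
```

```bash
python3 - <<'E'
from h import *
np.set_printoptions(precision=4,suppress=True)
C=lambda x,y:(340+x/2.5,125+(y-300)/2.5); D=lambda x,y:(270+(x-400)/2.5,140+(y-300)/2.5)
P=lambda p,z:plane('top',C(*p),z)
a,b=P((13,557),.055),P((158,561),.055);print('base near edge',a,b,(a+b)/2)
print('back wall top near',P((32,523),.18),'far',P((38,345),.18))
print('axle/cheek top ends',P((104,325),.15))
print('tray near-mach visible bottom/top wall start',P((192,362),.04),P((160,553),.04))
# side-view predictions: project base corners for a yaw guess
yaw=np.radians(-3);
for c in ((.631,-.031),(.631,-.040)):
    R=np.array([[np.cos(yaw),-np.sin(yaw)],[np.sin(yaw),np.cos(yaw)]])
    pts=[np.r_[R@[x,y]+c,.055] for x,y in((-.11,.075),(-.11,-.075),(.11,.075))]
    print('side',[( (u-270)*2.5+400,(v-140)*2.5+300) for u,v in proj('side',pts)])
# robot moves to lever
from scipy.spatial.transform import Rotation as Ro
s=bot.observe();R=Ro.from_euler('xyz',s['tool_rot'])
yb=np.radians(28.1);ex=np.array([np.cos(yb),np.sin(yb),0])
c=np.array([.597,.245,0])
print(R.as_matrix())
for k,d,z in(('above',.125,.25),):
    t=c+ex*d+[0,0,z];print(k,t,'slide cm',R.inv().apply(t-s['position'])*100)
E
```

```text
base near edge [0.5233 0.0345 0.055 ] [ 0.517  -0.1172  0.055 ] [ 0.5201 -0.0413  0.055 ]
back wall top near [0.5449 0.0214 0.18  ] far [0.7159 0.0124 0.18  ]
axle/cheek top ends [ 0.7431 -0.055   0.15  ]
tray near-mach visible bottom/top wall start [ 0.7319 -0.1623  0.04  ] [ 0.5266 -0.1219  0.04  ]
side [(np.float64(544.3095469111614), np.float64(571.6335637273004)), (np.float64(634.7564039742197), np.float64(499.8550270798697)), (np.float64(412.13306329890986), np.float64(467.73015854896386))]
side [(np.float64(549.6971423151552), np.float64(566.8800042851365)), (np.float64(639.5774383741348), np.float64(495.57194254653416)), (np.float64(417.5416699413998), np.float64(463.63440013550047))]
[[ 0.9258  0.3781 -0.0004]
 [ 0.3781 -0.9258  0.0009]
 [-0.     -0.001  -1.    ]]
above [0.7073 0.3039 0.25  ] slide cm [ 76.9669 -63.8604  -1.8596]
```

Off is towards the box's -x. The lever's axle is at (.597,.245) with yaw 28°. The machine centre is about (.630,-.046) with yaw -2.4°, and the pan starts leaning back by about 0.13 rad. I'll raise the arm first, then travel.

>>> arm_command:
  gripper: [0,0,0,0,0]
  slide:
    - [0,0,-6]
    - [0,0,-12]
    - [3,-2,-17]
    - [8,-6.5,-17]
    - [12,-10,-17]
  turn:
    - [0,0,0]
    - [0,0,0]
    - [0,0,0]
    - [0,0,0]
    - [0,0,0]

```text
clock: 0.72
position: [0.3102, -0.4388, 0.4014]
tool_rot: [3.141, -0.0, 0.388]
force: [1.3, 0.1, 0.5]
grip_width: -0.0001
```

>>> arm_command:
  gripper: [0,0,0,0,0]
  slide:
    - [64.5,-53.8,0]
    - [64.5,-53.8,0]
    - [64.5,-53.8,0]
    - [64.5,-53.8,0]
    - [64.5,-53.8,0]
  turn:
    - [0,0,0]
    - [0,0,0]
    - [0,0,0]
    - [0,0,0]
    - [0,0,0]

```text
clock: 1.35
position: [0.4565, -0.1627, 0.4013]
tool_rot: [3.141, 0.0, 0.388]
force: [0.8, -0.3, 0.2]
grip_width: -0.0001
```

>>> arm_command:
  gripper: [0,0,0,0,0]
  slide:
    - [39.8,-33,0]
    - [39.8,-33,0]
    - [39.8,-33,0]
    - [39.8,-33,0]
    - [39.8,-33,0]
  turn:
    - [0,0,-6]
    - [0,0,-6]
    - [0,0,-6]
    - [0,0,-6]
    - [0,0,-6]

```text
clock: 1.98
position: [0.604, 0.1127, 0.4011]
tool_rot: [3.141, 0.0, 0.492]
force: [0.9, -1.7, 1.0]
grip_width: 0.0004
```

>>> arm_command:
  gripper: [0,0,0,0]
  slide:
    - [6,-3,0]
    - [6,-3,0]
    - [6,-3,0]
    - [6,-3,0]
  turn:
    - [0,0,0]
    - [0,0,0]
    - [0,0,0]
    - [0,0,0]

```text
clock: 2.48
position: [0.6419, 0.1644, 0.4017]
tool_rot: [3.141, -0.0, 0.491]
force: [0.1, -0.6, -0.1]
grip_width: 0.0002
```

>>> arm_command:
  gripper: [0,0,0,0,0]
  slide:
    - [11.8,-9.2,0]
    - [11.8,-9.2,0]
    - [11.8,-9.2,0]
    - [11.8,-9.2,0]
    - [11.8,-9.2,0]
  turn:
    - [0,0,0]
    - [0,0,0]
    - [0,0,0]
    - [0,0,0]
    - [0,0,0]

```text
clock: 3.1
position: [0.7027, 0.301, 0.402]
tool_rot: [3.141, -0.001, 0.491]
force: [-0.6, -1.0, 0.9]
grip_width: -0.0003
```

>>> arm_command:
  gripper: [0,0,0,0,0]
  slide:
    - [0,0,6]
    - [0,0,12]
    - [0,0,18]
    - [0,0,24]
    - [0,0,25.2]
  turn:
    - [0,0,0]
    - [0,0,0]
    - [0,0,0]
    - [0,0,0]
    - [0,0,0]

```text
clock: 3.72
position: [0.7014, 0.3, 0.1466]
tool_rot: [3.141, 0.005, 0.491]
force: [0.1, 0.1, 1.5]
grip_width: -0.0
```

```bash
python3 - <<'E'
from h import *
s=vision.grab_frame('side');t=vision.grab_frame('top')
c=lambda im,x,y,w,h:cv2.resize(im[y:y+h,x:x+w],(400,300),interpolation=cv2.INTER_CUBIC)
cv2.imwrite('pics/l1.png',np.hstack([c(t,190,110,140,105),c(s,160,180,160,120)]));print(bot.observe()['position'])
E
```

```text
[0.70291302 0.30162146 0.15019296]
```

View pics/l1.png

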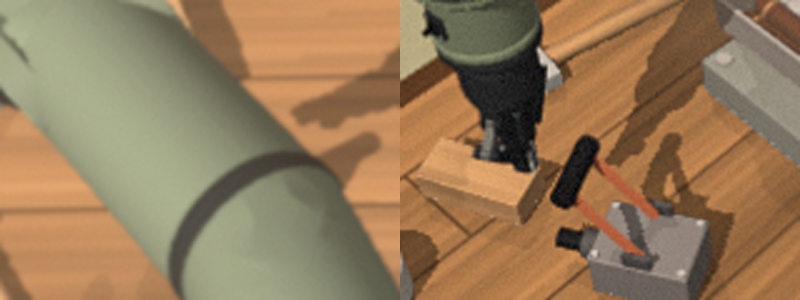

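The side view shows the closed fingers (crop 510,150) clear of the grip bar (577,172) on its cable side. Pushing along the box's -x.

>>> arm_command:
  gripper: [0,0,0,0,0]
  slide:
    - [-2.5,0,0]
    - [-5,0,0]
    - [-7.5,0,0]
    - [-10,0,0]
    - [-12,0,0]
  turn:
    - [0,0,0]
    - [0,0,0]
    - [0,0,0]
    - [0,0,0]
    - [0,0,0]

```text
clock: 4.45
position: [0.5977, 0.2459, 0.1531]
tool_rot: [3.141, -0.005, 0.492]
force: [1.1, 1.4, -0.4]
grip_width: 0.0002
```

>>> arm_command:
  gripper: [0,0,0,0,0]
  slide:
    - [-1.5,0,0]
    - [-3,0,0]
    - [-3,0,0]
    - [0,0,-5]
    - [0,0,-11]
  turn:
    - [0,0,0]
    - [0,0,0]
    - [0,0,0]
    - [0,0,0]
    - [0,0,0]

```text
clock: 5.08
position: [0.5983, 0.2469, 0.262]
tool_rot: [-3.141, -0.002, 0.492]
force: [-0.1, 1.0, 0.6]
grip_width: 0.0003
```

```bash
python3 - <<'E'
from h import *
s=vision.grab_frame('side')
c=lambda im,x,y,w,h:cv2.resize(im[y:y+h,x:x+w],(400,300),interpolation=cv2.INTER_CUBIC)
cv2.imwrite('pics/l2.png',c(s,180,180,160,120));print(bot.observe()['position'])
E
```

```text
[0.5998961  0.24822597 0.27082927]
```

View pics/l2.png

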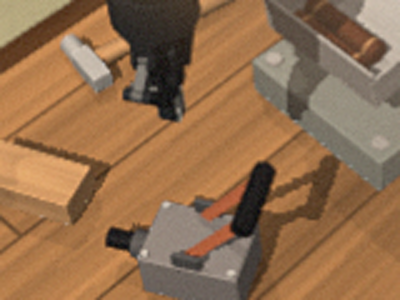

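The lever now lies over to the side away from the cable: off. Next, to above the pan's handle.

>>> arm_command:
  gripper: [8.5,8.5,8.5,8.5,8.5]
  slide:
    - [0,0,-6]
    - [-2,2,-12.5]
    - [-7,6.5,-13]
    - [-11,10.5,-13]
    - [-15,14,-13]
  turn:
    - [0,0,0]
    - [0,0,8]
    - [0,0,16]
    - [0,0,24]
    - [0,0,30.6]

```text
clock: 5.75
position: [0.5307, 0.0498, 0.3916]
tool_rot: [-3.141, -0.004, -0.046]
force: [1.5, 0.5, -0.1]
grip_width: 0.0851
```

```bash
cat > d.py <<'E'
from h import *
from scipy.spatial.transform import Rotation as Ro
import sys
s=bot.observe();R=Ro.from_euler('xyz',s['tool_rot']);t=np.array(list(map(float,sys.argv[1:4])))
print(s['position'],np.degrees(s['tool_rot']),'slide',R.inv().apply(t-s['position'])*100)
yaw=-2.4
for p in map(float,sys.argv[4:]):
    G=Ro.from_euler('xyz',[180,0,yaw],degrees=True)*Ro.from_euler('x',p,degrees=True)
    print(p,'turn',np.degrees((R.inv()*G).as_rotvec()))
E
python3 d.py .496 -.024 .40 -7.5
```

```text
[0.53067786 0.04980586 0.39161243] [-179.97463229   -0.2079441    -2.65514669] slide [-3.11909643  7.53292882 -0.85341795]
-7.5 turn [-7.524884   -0.19100778 -0.26835087]
```

>>> arm_command:
  gripper: [8.5,8.5,8.5,8.5]
  slide:
    - [-3.1,5.5,1]
    - [-3.1,5.5,1]
    - [-3.1,5.5,1]
    - [-3.1,5.5,1]
  turn:
    - [-7.5,0,0]
    - [-7.5,0,0]
    - [-7.5,0,0]
    - [-7.5,0,0]

```text
clock: 6.25
position: [0.4983, -0.0011, 0.3799]
tool_rot: [3.012, -0.001, -0.041]
force: [-0.1, 0.1, -0.1]
grip_width: 0.0848
```

```bash
python3 - <<'E'
from h import *
n='wrist';im=vision.grab_frame(n)
print('grip px predicted',proj(n,[[.496,-.024,.2685]]))
s=vision.grab_frame('side')[60:300,200:440]
cv2.imwrite('pics/w1.png',np.hstack([cv2.resize(im,(400,300)),cv2.resize(s,(300,300))]))
E
python3 d.py .496 -.0095 .378 -7.5; python3 d.py .496 -.0265 .2495 -7.5
```

```text
grip px predicted [[329.42986679 241.77419225]]
[ 0.49806491 -0.00134536  0.37942752] [ 1.72545665e+02 -1.16124405e-02 -2.34118283e+00] slide [-0.17303599  0.79774588  0.24831173]
-7.5 turn [-0.0456707  -0.01916764  0.0568059 ]
[ 0.49806491 -0.00134536  0.37942752] [ 1.72545665e+02 -1.16124405e-02 -2.34118283e+00] slide [-0.1061954   0.81486245 13.21009168]
-7.5 turn [-0.0456707  -0.01916764  0.0568059 ]
```

View pics/w1.png

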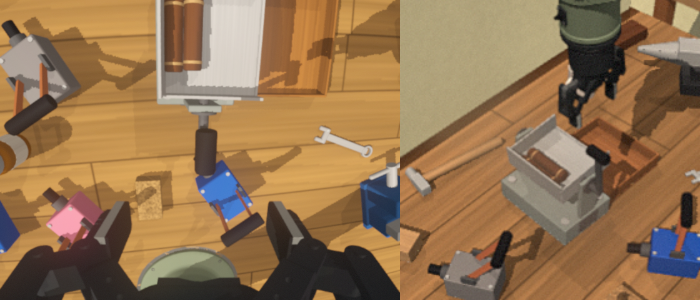

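The wrist view puts the bar at (206,152) in the picture, against a predicted (206,151). The lever is still off. Descend and grip.

>>> arm_command:
  gripper: [8.5,8.5,8.5,8.5,8.5]
  slide:
    - [-0.1,0.8,3]
    - [-0.1,0.8,6]
    - [-0.1,0.8,9.5]
    - [-0.1,0.8,12.5]
    - [-0.1,0.8,13.2]
  turn:
    - [0,0,0]
    - [0,0,0]
    - [0,0,0]
    - [0,0,0]
    - [0,0,0]

```text
clock: 6.98
position: [0.4951, -0.027, 0.2482]
tool_rot: [3.011, 0.003, -0.041]
force: [-0.3, 0.3, 0.7]
grip_width: 0.0851
```

>>> arm_command:
  gripper: [0,0,0,0,0]
  slide:
    - [0,0,0]
    - [0,0,0]
    - [0,0,0]
    - [0,0,0]
    - [0,0,0]
  turn:
    - [0,0,0]
    - [0,0,0]
    - [0,0,0]
    - [0,0,0]
    - [0,0,0]
  force: 40

```text
clock: 7.6
position: [0.4958, -0.0269, 0.2503]
tool_rot: [3.011, -0.001, -0.042]
force: [-1.9, 0.8, 7.8]
grip_width: 0.0228
```

```bash
python3 - <<'E'
from h import *
from scipy.spatial.transform import Rotation as Ro
s=bot.observe();print(s['clock'],s['position'],np.degrees(s['tool_rot']),s['force'],s['grip_width'])
R=Ro.from_euler('xyz',s['tool_rot']);p=s['position']
M=Ro.from_euler('z',-2.4,degrees=True)
ax=np.array([.630,-.046,.15]); u=M.apply([1,0,0])
q=p-.019*R.apply([0,0,1]); q0=ax+u*np.dot(q-ax,u); r=q-q0; a=M.inv().apply(r)
print('grasp rel axle',a,'angle',np.degrees(np.arctan2(-a[1],a[2])),'r',np.hypot(a[1],a[2]))
for d in (5,10,20,30,40,45,50,52):
    Q=Ro.from_rotvec(u*np.radians(d)); n=q0+Q.apply(p-q0)
    print(d,'slide',np.round(R.inv().apply(n-p)*100,2),'turn',np.round(np.degrees((R.inv()*Q*R).as_rotvec()),2))
E
```

```text
7.6 [ 0.4958068  -0.02688946  0.2502875 ] [ 1.72514425e+02 -6.93940354e-02 -2.39559033e+00] [-1.94742014  0.82288884  7.83775582] 0.022782263893312293
grasp rel axle [-1.73237686e-17  1.59496055e-02  1.19125563e-01] angle -7.625923759182785 r 0.12018855875405315
5 slide [0.   0.88 0.04] turn [ 5.   -0.    0.01]
10 slide [-0.    1.76  0.15] turn [10.   -0.    0.01]
20 slide [-0.    3.46  0.6 ] turn [20.   -0.    0.02]
30 slide [-0.    5.06  1.34] turn [30.   -0.    0.04]
40 slide [-0.    6.51  2.35] turn [40.   -0.    0.05]
45 slide [-0.    7.16  2.94] turn [45.   -0.    0.05]
50 slide [-0.    7.76  3.59] turn [50.   -0.    0.06]
52 slide [-0.    7.99  3.87] turn [52.   -0.    0.06]
```

>>> arm_command:
  gripper: [0,0,0,0,0]
  slide:
    - [0,0.71,0.02]
    - [0,1.41,0.1]
    - [0,2.11,0.22]
    - [0,2.79,0.39]
    - [0,3.46,0.61]
  turn:
    - [4,0,0]
    - [8,0,0]
    - [12,0,0]
    - [16,0,0]
    - [20,0,0]

```text
clock: 8.22
position: [0.4933, -0.0619, 0.2482]
tool_rot: [-2.921, 0.001, -0.041]
force: [-7.7, 4.6, -6.2]
grip_width: 0.023
```

>>> arm_command:
  gripper: [0,0,0,0,0]
  slide:
    - [0,0.71,0.02]
    - [0,1.41,0.1]
    - [0,2.11,0.22]
    - [0,2.79,0.39]
    - [0,3.46,0.61]
  turn:
    - [4,0,0]
    - [8,0,0]
    - [12,0,0]
    - [16,0,0]
    - [20,0,0]

```text
clock: 8.85
position: [0.4909, -0.0939, 0.2342]
tool_rot: [-2.571, 0.003, -0.04]
force: [-11.5, 9.5, -9.6]
grip_width: 0.0228
```

>>> arm_command:
  gripper: [0,0,0,0,0]
  slide:
    - [0,0.71,0.02]
    - [0,1.41,0.1]
    - [0,2.11,0.22]
    - [0,2.11,0.22]
    - [0,2.11,0.22]
  turn:
    - [4,0,0]
    - [8,0,0]
    - [12,0,0]
    - [12,0,0]
    - [12,0,0]

```text
clock: 9.48
position: [0.4896, -0.1106, 0.2202]
tool_rot: [-2.363, 0.005, -0.039]
force: [-13.9, 5.1, -8.7]
grip_width: 0.023
```

```bash
python3 - <<'E'
from h import *
s=vision.grab_frame('side')[100:280,230:470];t=vision.grab_frame('top')[120:300,310:550]
cv2.imwrite('pics/p1.png',np.hstack([cv2.resize(t,(400,300)),cv2.resize(s,(400,300))]))
s=bot.observe();print(s['clock'],s['position'],np.degrees(s['tool_rot']),s['force'],s['grip_width'])
E
```

```text
9.575 [ 0.48961129 -0.11048415  0.22034671] [-135.42629746    0.26393156   -2.22198159] [-14.29781805   5.11244508  -8.8551434 ] 0.022522416363879638
```

View pics/p1.png

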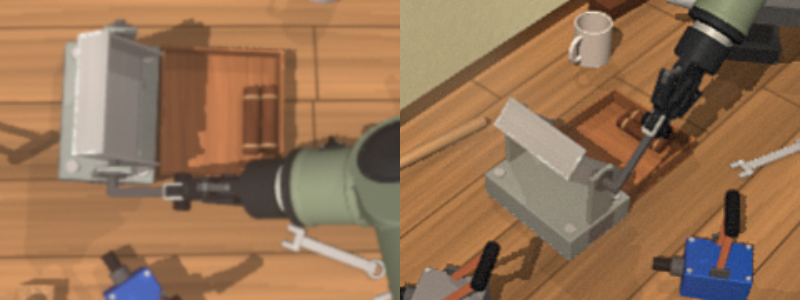

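Both blanks lie in the tray (top crop about (258,120)) with the pan at about 45°. I'll hold briefly, then set it level.

>>> arm_command:
  gripper: [0,0,0,0,0]
  slide:
    - [0,0,0]
    - [0,0,0]
    - [0,0,0]
    - [0,0,0]
    - [0,0,0]
  turn:
    - [0,0,0]
    - [0,0,0]
    - [0,0,0]
    - [0,0,0]
    - [0,0,0]

```text
clock: 10.2
position: [0.4896, -0.1105, 0.2204]
tool_rot: [-2.364, 0.004, -0.039]
force: [-14.2, 6.4, -9.4]
grip_width: 0.0226
```

>>> arm_command:
  gripper: [0,0,0,0,0]
  slide:
    - [0,-0.71,0.02]
    - [0,-1.41,0.1]
    - [0,-2.11,0.22]
    - [0,-2.79,0.39]
    - [0,-3.46,0.61]
  turn:
    - [-4,0,0]
    - [-8,0,0]
    - [-12,0,0]
    - [-16,0,0]
    - [-20,0,0]

```text
clock: 10.82
position: [0.4918, -0.0823, 0.2408]
tool_rot: [-2.716, 0.003, -0.042]
force: [-6.6, 2.0, -11.6]
grip_width: 0.0227
```

>>> arm_command:
  gripper: [0,0,0,0,0]
  slide:
    - [0,-0.71,0.02]
    - [0,-1.41,0.1]
    - [0,-2.11,0.22]
    - [0,-2.79,0.39]
    - [0,-3.46,0.61]
  turn:
    - [-4,0,0]
    - [-8,0,0]
    - [-12,0,0]
    - [-16,0,0]
    - [-20,0,0]

```text
clock: 11.45
position: [0.4942, -0.0487, 0.2504]
tool_rot: [-3.066, 0.0, -0.043]
force: [-4.0, -2.7, -3.1]
grip_width: 0.0228
```

>>> arm_command:
  gripper: [0,0,0,0]
  slide:
    - [0,-0.4,0]
    - [0,-0.8,0.03]
    - [0,-0.8,0.03]
    - [0,-0.8,0.03]
  turn:
    - [-2.3,0,0]
    - [-4.5,0,0]
    - [-4.5,0,0]
    - [-4.5,0,0]

```text
clock: 11.95
position: [0.4949, -0.0402, 0.2509]
tool_rot: [-3.141, -0.0, -0.042]
force: [-5.1, 1.0, 9.4]
grip_width: 0.0224
```

```bash
python3 - <<'E'
from h import *
from scipy.spatial.transform import Rotation as Ro
s=bot.observe();print(s['clock'],s['position'],np.degrees(s['tool_rot']),s['force'],s['grip_width'])
R=Ro.from_euler('xyz',s['tool_rot']);q=s['position']-.019*R.apply([0,0,1])
a=Ro.from_euler('z',2.4,degrees=True).apply(q-[.630,-.046,.15]);print(a,np.degrees(np.arctan2(-a[1],a[2])))
E
```

```text
11.95 [ 0.49488113 -0.04018239  0.25091482] [-1.79958852e+02 -1.11736013e-02 -2.40333550e+00] [-5.13567219  1.00563874  9.38045134] 0.022431303326017123
[-0.13524767  0.00014067  0.11991481] -0.0672111851914756
```

>>> arm_command:
  gripper: [8.5,8.5,8.5,8.5,8.5]
  slide:
    - [0,0,0]
    - [0,0,0]
    - [0,0,0]
    - [0,0,0]
    - [0,0,0]
  turn:
    - [0,0,0]
    - [0,0,0]
    - [0,0,0]
    - [0,0,0]
    - [0,0,0]

```text
clock: 12.58
position: [0.4949, -0.0403, 0.2503]
tool_rot: [-3.142, 0.0, -0.042]
force: [-0.4, -0.2, -0.4]
grip_width: 0.085
```

>>> arm_command:
  gripper: [8.5,8.5,8.5,8.5,8.5]
  slide:
    - [0,0,-3]
    - [0,0,-7]
    - [0,0,-12]
    - [-6,0,-16]
    - [-11,0,-18]
  turn:
    - [0,0,0]
    - [0,0,0]
    - [0,0,0]
    - [0,0,0]
    - [0,0,0]

```text
clock: 13.2
position: [0.3847, -0.0355, 0.431]
tool_rot: [-3.141, -0.001, -0.041]
force: [-0.1, 0.1, 0.8]
grip_width: 0.0847
```

>>> arm_command:
  gripper: [8.5,8.5]
  slide:
    - [0,0,0]
    - [0,0,0]
  turn:
    - [0,0,0]
    - [0,0,0]

```text
clock: 13.45
position: [0.386, -0.0358, 0.43]
tool_rot: [3.141, -0.001, -0.042]
force: [-0.2, -0.3, -0.4]
grip_width: 0.0846
```

```bash
python3 - <<'E'
from h import *
S=vision.grab_frame('side');t=vision.grab_frame('top');w=vision.grab_frame('wrist')
c=lambda im,x,y,w,h:cv2.resize(im[y:y+h,x:x+w],(400,300),interpolation=cv2.INTER_CUBIC)
print('side px of level grip',proj('side',[[.495,-.040,.27]])-[260,130],'x2.5; wrist',proj('wrist',[[.495,-.040,.27],[.5,-.040,.19]])*.625)
cv2.imwrite('pics/f1.png',np.vstack([np.hstack([c(t,340,120,160,120),c(S,260,130,160,120)]),np.hstack([cv2.resize(w,(400,300)),c(S,200,210,160,120)])]))
s=bot.observe();print(s['clock'],s['position'],s['force'],s['grip_width'],np.abs(s['qd']).max())
E
```

```text
side px of level grip [[102.33833236  50.41109691]] x2.5; wrist [[198.15726213  48.3187361 ]
 [198.16745384  49.75289493]]
13.6 [ 0.38631387 -0.03576542  0.42923214] [ 0.7625272   0.27429511 -0.0008115 ] 0.08484563589096107 0.002875927638532077
```

View pics/f1.png

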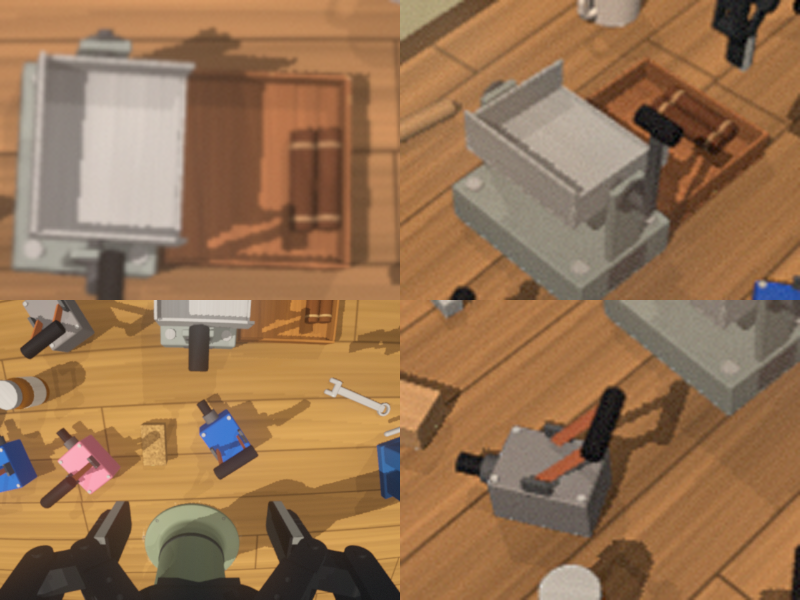

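```bash
python3 -c "
from workcell import job_done
print(job_done())"
```

```text
the job is handed in; nothing more can be done
None
```

I did all three steps and handed the job in at about 13.6 s of the 54 s allowed. I did not measure the joint angles or contact forces directly; these checks rest on the camera images and arm readings.

1. **Isolator:** I pushed the grey isolator's lever over to off with closed fingers. It still lay on the side away from the cable in the last picture.
2. **Tipping the pan:** I gripped the handle and tipped the pan along its arc to about 45°, then held it for about 1 s. Both blanks rolled into the tray, and the commanded tilt never went beyond about 45°.
3. **Levelling:** I set the pan level, let go and backed the arm away. Just before release, the grip position gave a tilt of about -0.1°, good to roughly 1°. In the last picture the grip sat within 1–2 pixels of where a level pan puts it.

In that picture both blanks lie in the tray near its far wall. I only saw them in single frames, so I have no measurement that they were still. The gripper stayed well away from them throughout. The jar was upright, and the tool force read about 1 N or less with the gripper clear of everything.

No check failed or disagreed. The pan started leaning back by about 7.5°, not level, and I allowed for that.

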